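Brush off the colour reader and hold the white reference tile flush on its sloped face

ROBOT

A 7-joint arm with a two-finger parallel gripper is mounted at the origin on the work surface. World frame = base frame: x ahead of the robot, y to its left, z up, the work surface at z = 0. Lengths are in m, angles in rad, forces in N, time in s.
With the tool pointing down it reaches from about 0.4 to 0.85 m from the base axis. Payload 4.5 kg.
Tool frame: the origin (TCP) lies at the very end of the fingers, on their centre line; the grasp point (between the pads) lies 19 mm behind it (r.grip_point_offset is the distance from the TCP to the grasp point, in m); z points along the fingers, y is the line along which they close (so a half turn about z gives the same grasp; the last joint's range is limited). The gripper opens to 88 mm and grips with 3 to 60 N. Pads are 18 mm wide; open, the fingers measure 123 mm over their backs; the gripper's body (75 mm by 187 mm) begins 45 mm behind the grasp point.
Start: joints at [-1.152, 0.689, -0.195, 1.565, 0.157, 0.902, -0.215], TCP at [0.235, 0.579, 0.239] pointing down, gripper open.
Joint ranges: [-3.01, 3.01], [-0.46, 2.08], [-1.47, 1.51], [0.13, 2.56], [-1, 4.14], [0.04, 2.09], [-2.66, 2.66]. Speed limits (rad/s): [2.57, 2.57, 3.14, 3.14, 3.14, 3.14, 3.14].

INTERFACE

Orientations are given as a unit quaternion [x, y, z, w].
In Python, from plant import r gives the robot as it stands.
- The arm moves only by the tool carry_out, never from a script. Its argument "rows" is a list of rows, each a list of 3 entries, a list of its own where there are three numbers: the shift along the tool's x, y, z in cm, then the turn, a rotation vector about the tool's x, y, z in degrees, then the closure, from 0 (fully open) to 1 (shut). A call has 1 to 12 rows; each row is the pose to reach, as a shift and turn from the pose commanded when the call began, along the tool's axes at that moment; what a row does not reach only later rows make up. A row lasts 1/10 s, in which the tool goes at most 50 mm and 8.59 degrees, less where a joint would pass 70% of its speed; a pose out of reach is approached as far as the arm can. A call with a gripper value outside its range is refused whole. The fingers move at their own pace and stop on an object; "newtons" is the grip in N (left out, the last holds). Time passes only in rows, so rows that repeat a pose let the fingers close. It gives the time, the measured TCP pose, the force, the opening and the grip force at its end, in the units of the state.
- r.get_state(): the state, without advancing time (a new reading comes with each control period).
- r.snapshot(name): name is "scene" or "top" or "wrist"; returns a dict with "image" (420x560x3 uint8, red, green, blue), "fx", "fy", "cx", "cy" (pixels), "pose" (4x4, takes a point from camera to world coordinates). Camera axes: x right, y up, looking along -z (the intrinsics and any distortion apply to the point x, -y, -z); pixel columns grow to the right and rows downward; lengths in m; the calibration is good to about 2 mm. A picture is of the moment at which its call begins. There is no depth.
- r.finish_job(): hands the job in; it is judged then, once.
The state is a dict: "clock": time; "q": joint angles; "qd": joint speeds; "joint_torque": joint torques, N m; "tool_pos": TCP position; "eef_rot": TCP orientation; "contact_force": force on the tool from outside, world axes, zero at the start; "moment": the same for the moment, N m; "opening": opening from 0.0 (shut) to 1.0 (fully open); "finger_force": force on a finger pad.
Only numpy, scipy, OpenCV 4.12 (cv2) and the standard library are available. Lean on these libraries where they do the work, as an engineer would, in place of code of your own. Each camera call takes 0.05 s, during which the arm holds its last target. There are 200 camera calls.

TASK

The white-calibration of the lab's colour reader is due, but chips of dental stone lie on its sloped reading face: sweep them off the face with the bench brush into the steel scrap tray at its foot, touching the chips with nothing but the brush, and put the brush down on the bench. Then take the reference tile from its dock by its grip bar, lay it flat against the sloped face, centred over the round window, and press it flush with a light, steady push (some 5 to 15 newtons, never hard enough to crack it). Finish while still holding it pressed there, without letting go, and do not knock the other things on the bench about.

Things in the scene. Friction and masses are not known exactly. Their poses are not given: they have to be found in the camera images.
- window (a point): centre of the round dark window (25 mm across, black ring 42 mm, level with the face) in the middle of the colour reader's flat light-grey reading face: 150 mm along its slope (x of this point, rising away from the robot) by 120 mm across (y), plate 12 mm thick, z its outward normal. The slope, 11 to 21 degrees, differs each time and is locked (it bears over 100 N). Low edge towards the robot
- reader: the colour reader's cream-white base, fixed; origin on the bench straight below the window centre (which is 93 to 97 mm up), x away from the robot, y to the left as seen from the robot. A lock knob stands beside each side edge of the face (64 to 86 mm from the middle line, 18 mm down-slope of the middle, at most 3 mm above the face); the housing (156 mm wide, top 130 mm above the bench) begins 96 mm behind the origin
- scrap_tray_in (a point): centre of the inner floor of the shallow open steel scrap tray on the bench under the low edge of the reading face: inside 109 mm (x, away from the robot) by 164 mm (y), walls 3 mm thick and 28 mm high; fixed; the low edge of the face overhangs its inside by 3 to 11 mm, 57 to 80 mm above the bench
- chip0_c (a point): centre of a tan chip of dental stone, 21 x 17 x 14 mm, 12 g, lying on the reading face
- chip1_c (a point): centre of another such chip, 18 x 18 x 13 mm. All three chips start between 48 mm down-slope and 8 mm up-slope of the window centre and within 37 mm of the middle line (their centres), side by side with some 26 mm or more between centres across the slope
- chip2_c (a point): centre of the third such chip, 22 x 15 x 14 mm
- brush_grip (a point): point to grip the wooden bench brush: in its handle (22 mm wide in y, 18 mm high), 39 mm above the bristle tips; it stands on its stiff bristles. x runs from handle to brush block, z up. The handle reaches 93 mm back from here and 25 mm on to the block. Block 120 x 34 x 17 mm, its centre 85 mm ahead (+x); bristles below it 110 mm (x) by 26 mm (y), 31 mm long. 140 g, balances 60 mm ahead
- tile_c (a point): centre (26 mm above its underside) of the reference tile in its black holder: square plate 64 x 64 x 12 mm whose flat underside is the white tile, with a 14 mm thick (y), 44 mm long (x) black grip bar standing upright on it from 12 to 52 mm above the underside; z points from the underside to the bar. 150 g, lies face down in its dock.
- dock_in (a point): centre of the inner floor, 5 mm above the bench, of the grey plastic dock that the reference tile lies in: inside 74 x 74 mm, rim 10 mm above the bench; fixed
- bottle: white dropper bottle, 34 mm across, 100 mm tall, origin at its foot; leave it alone
- jar: glass jar with blue lid, 46 mm across, 52 mm tall, origin at its foot; leave it alone
- model: tan stone model of a tooth arch, 60 x 66 x 35 mm, origin under its centre; leave it alone
- firing_tray: round cream firing tray with crowns on pins, 84 mm across, 32 mm tall, origin under its centre; leave it alone
- tweezers: steel tweezers lying along their x, 150 x 20 x 6 mm, origin under the middle; leave them alone
- palette: white ceramic mixing palette, 100 x 75 x 10 mm, origin under its centre; leave it alone
There are look-alikes about, which are no part of the job. What is shaped like the part that bears scrap_tray_in but blue, brown or red is not meant.

How it is judged:
By the outcome, as a careful person would: the job done as asked, in the order asked, and still so for the second after the job is handed in, while the arm keeps its last pose, push and grip.
It also fails if it takes over 61 s, if anything falls off the work surface, if the arm or the gripper's body presses on something with over 40 N, if the wrist force passes 120 N, or if a joint passes its speed limit or range.

## Working session

There is one attempt and no reset: what is moved stays moved. The work goes in short steps, Python scripts to look and compute and a tool call to move; the robot and the scene stay as the last step left them, time stands still between calls to the robot, and variables do not carry over. Pictures are saved under pics/ and viewed, at most 10 in all, crops included, and the job is handed in when it is done.

Besides the shell and the picture viewer there is one more tool, called after "Emit:" as name(argument=value, ...) on one line, values as JSON. carry_out: Moves the arm, as the interface text tells. Its arguments: {"type":"object","properties":{"rows":{"type":"array"},"newtons":{"type":"number"}},"required":["rows"]}

```bash
ls; mkdir -p pics
python3 - <<'E'
from plant import r
import cv2,numpy as np
s=r.get_state();print(s)
for n in("scene","top"):
    d=r.snapshot(n);cv2.imwrite(f"pics/{n}0.png",d["image"][:,:,::-1]);print(n,{k:v for k,v in d.items() if k!="image"})
E
```

```text
pics
{'clock': 0.0, 'q': array([-1.15221188,  0.68997256, -0.19453644,  1.56635176,  0.15728074,
        0.90247961, -0.21510206]), 'qd': array([-0.00043263,  0.00182858,  0.0010649 ,  0.00013612,  0.00026407,
        0.00031291, -0.00089071]), 'joint_torque': array([-5.56489667e-04, -5.27567589e+01, -1.26676798e+00, -1.53422481e+01,
       -5.25925797e-02,  6.68073175e-03,  1.80376087e-04]), 'tool_pos': array([0.23439149, 0.57870112, 0.23791566]), 'eef_rot': array([ 1.91163921e-01,  9.81557704e-01, -9.01856445e-04, -1.23661176e-04]), 'contact_force': array([ 0.56999159,  0.2410344 , -0.65776563]), 'moment': array([ 2.41227001e-02,  6.43201890e-05, -5.14360166e-02]), 'finger_force': 0.0, 'opening': 0.9968867876486976}
scene {'fx': 487.5007249441604, 'fy': 487.5007249441604, 'cx': 282.08063678207225, 'cy': 202.77102851741384, 'pose': array([[-1.37812603e-01, -8.39740079e-01,  5.25208802e-01,
         1.20184461e+00],
       [ 9.90457905e-01, -1.17328086e-01,  7.22997889e-02,
         8.28352619e-02],
       [ 9.08713009e-04,  5.30161032e-01,  8.47896488e-01,
         1.21781888e+00],
       [ 0.00000000e+00,  0.00000000e+00,  0.00000000e+00,
         1.00000000e+00]])}
top {'fx': 391.49882406372615, 'fy': 391.49882406372615, 'cx': 285.50630597551014, 'cy': 208.65277329711648, 'pose': array([[-0.00338476,  0.98765205, -0.15662686,  0.28351977],
       [-0.99997694, -0.00242068,  0.00634566, -0.03098963],
       [ 0.00588816,  0.15664472,  0.98763746,  1.40490064],
       [ 0.        ,  0.        ,  0.        ,  1.        ]])}
```

View pics/top0.png

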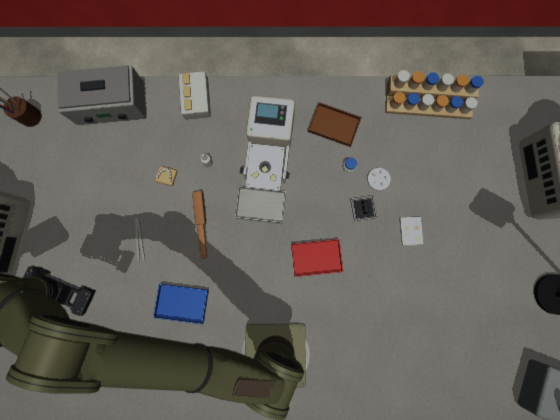

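View pics/scene0.png

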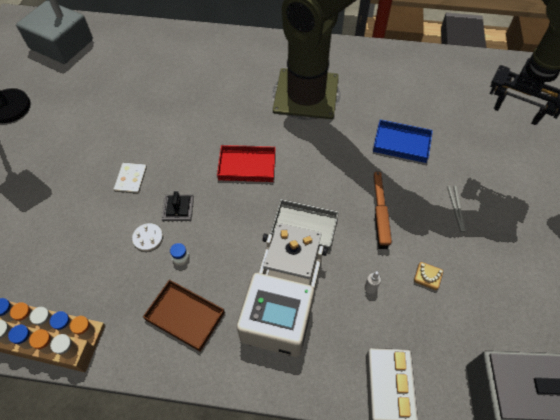

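The top view shows the reader (window near (265,168)), the steel tray (260,205), the brush with its handle towards the robot ((203,257)) and block far away ((199,210)), and the tile dock at (364,208). The scene view shows the tile at (177,205) and the brush from (379,175) to (383,243). I'll measure these.

```bash
cat > h.py <<'E'
import numpy as np,cv2
from scipy.spatial.transform import Rotation as Ro
from plant import r
def ray(d,u,v):
    P=d["pose"];k=np.array([(u-d["cx"])/d["fx"],-(v-d["cy"])/d["fy"],-1.])
    w=P[:3,:3]@k;return P[:3,3],w/np.linalg.norm(w)
def onz(d,u,v,z):
    o,w=ray(d,u,v);return o+w*(z-o[2])/w[2]
def tri(*obs):
    A=np.zeros((3,3));b=np.zeros(3)
    for d,u,v in obs:
        o,w=ray(d,u,v);M=np.eye(3)-np.outer(w,w);A+=M;b+=M@o
    return np.linalg.solve(A,b)
def proj(d,p):
    P=d["pose"];c=P[:3,:3].T@(np.asarray(p)-P[:3,3])
    return d["cx"]+d["fx"]*c[0]/-c[2],d["cy"]-d["fy"]*c[1]/-c[2]
def shift(p,R=None,frm=None):
    "shift in cm and turn in deg, in tool axes, from the measured pose to TCP target p, rotation R"
    s=r.get_state();p0,R0=frm or (s["tool_pos"],Ro.from_quat(s["eef_rot"]))
    t=R0.inv().apply(np.asarray(p)-p0)*100
    w=(R0.inv()*R).as_rotvec(degrees=True) if R is not None else np.zeros(3)
    return t.round(2).tolist(),w.round(2).tolist()
def frame(z,y):
    "tool rotation with z axis z and y axis near y"
    z=np.array(z,float)/np.linalg.norm(z);x=np.cross(y,z);x/=np.linalg.norm(x)
    return Ro.from_matrix(np.c_[x,np.cross(z,x),z])
E
python3 - <<'E'
from h import *
S=r.snapshot("scene");T=r.snapshot("top")
def crop(d,x0,x1,y0,y1,k):return cv2.resize(d["image"][y0:y1,x0:x1,::-1],None,fx=k,fy=k,interpolation=cv2.INTER_CUBIC)
a=crop(T,225,305,90,225,4);b=crop(S,230,345,195,330,4)
c=np.zeros((540,800,3),np.uint8);c[:,:320]=a;c[:,320:320+460]=b;cv2.imwrite("pics/z1.png",c)
hs=cv2.cvtColor(T["image"],cv2.COLOR_RGB2HSV);m=cv2.inRange(hs,(5,120,70),(15,255,255));m[:180]=0;m[270:]=0;m[:,:185]=0;m[:,215:]=0
cn=max(cv2.findContours(m,0,2)[0],key=cv2.contourArea);print("brush top",cv2.minAreaRect(cn),cv2.contourArea(cn))
pts=cn[:,0];print(pts.min(0),pts.max(0))
p,q=[pts[np.argsort(pts[:,1])[i]] for i in(0,-1)]
for v in range(pts[:,1].min(),pts[:,1].max()+1,6):
    xs=np.where(m[v])[0];print(v,xs.min(),xs.max(),onz(T,xs.mean(),v,.04).round(4))
tl=tri((T,364,207),(S,177,206));print("tile",tl)
print("win",tri((T,265,168),(S,293,246)))
E
```

```text
brush top ((200.0887908935547, 224.18202209472656), (66.27156066894531, 9.149078369140625), 84.5596694946289) 421.5
[193 191] [205 257]
191 199 200 [0.5642 0.2654 0.04  ]
197 193 201 [0.5425 0.2736 0.04  ]
203 194 202 [0.521  0.2694 0.04  ]
209 195 203 [0.4995 0.2652 0.04  ]
215 195 203 [0.4781 0.2645 0.04  ]
221 196 204 [0.4569 0.2603 0.04  ]
227 198 203 [0.4357 0.2579 0.04  ]
233 198 203 [0.4146 0.2573 0.04  ]
239 199 204 [0.3937 0.2532 0.04  ]
245 200 204 [0.3728 0.2508 0.04  ]
251 200 205 [0.3521 0.2485 0.04  ]
257 201 205 [0.3314 0.2461 0.04  ]
tile [ 0.50919935 -0.32152096  0.01380641]
win [0.6328673  0.03186819 0.09559101]
```

View pics/z1.png

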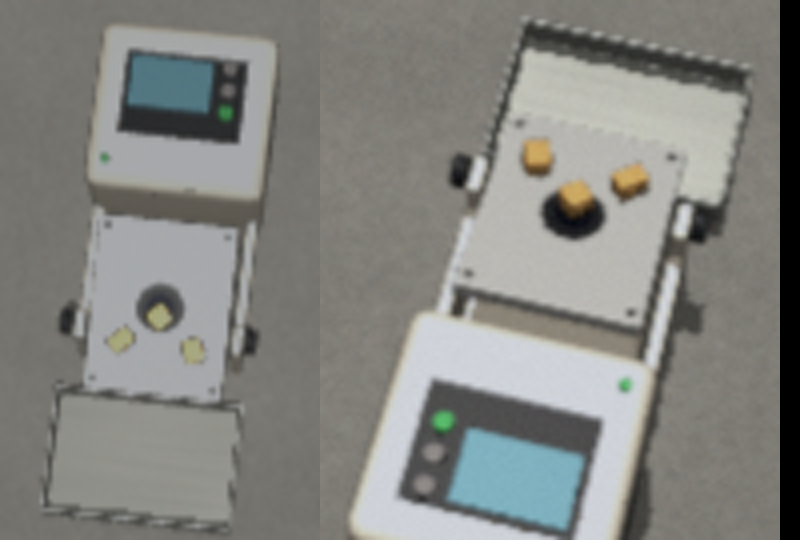

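The zoomed pair shows the face corner screws clearly (top: (108,224), (228,237), (210,391), (94,377)), the ring centre at about (160,307), and the three chips. I'll triangulate the face and work out the first move, to above the brush.

Run:
```python
from h import *
S=r.snapshot("scene");T=r.snapshot("top")
t={"FL":(108,224),"FR":(228,237),"NR":(210,391),"NL":(94,377),"W":(160,307)}
s={"NL":(672,157),"NR":(520,122),"FL":(631,312),"FR":(469,272),"W":(573,212)}
P={k:tri((T,t[k][0]/4+225,t[k][1]/4+90),(S,(s[k][0]-320)/4+230,s[k][1]/4+195)) for k in t}
for k in P:print(k,P[k].round(4))
C=np.array([P[k] for k in("FL","FR","NR","NL")]);print(C.mean(0))
u=P["FL"]+P["FR"]-P["NL"]-P["NR"];v=P["FL"]+P["NL"]-P["FR"]-P["NR"]
print("slope",np.degrees(np.arctan2(u[2],np.hypot(u[0],u[1]))),"yaw",np.degrees(np.arctan2(u[1],u[0])),np.degrees(np.arctan2(-v[0],v[1])),np.linalg.norm(u)/2,np.linalg.norm(v)/2, "roll",v[2]/np.linalg.norm(v))
a=np.radians(6.8);print(shift([.424+0,.257,.18],frame([0,0,-1],[-np.sin(a),np.cos(a),0])))
# brush in scene view
hs=cv2.cvtColor(S["image"],cv2.COLOR_RGB2HSV);m=cv2.inRange(hs,(5,120,60),(15,255,255));m[:165]=0;m[255:]=0;m[:,:365]=0;m[:,400:]=0
for v in range(168,255,7):
    xs=np.where(m[v])[0]
    if len(xs):print(v,xs.min(),xs.max(),onz(S,xs.mean(),v,.04).round(4))
```

```text
FL [0.7077 0.0771 0.1074]
FR [ 0.6954 -0.026   0.1087]
NR [ 0.5673 -0.011   0.0771]
NL [0.5799 0.091  0.0769]
W [0.6377 0.0326 0.0939]
[0.63757411 0.03277201 0.09252819]
slope 13.5628271582858 yaw -6.426247487166303 -6.901139653723125 0.1324550808854714 0.10330406307591444 roll -0.007208172020443648
([-29.65, -22.74, 5.86], [-0.03, -0.01, -28.84])
175 374 380 [0.3376 0.2469 0.04  ]
182 375 381 [0.3624 0.2507 0.04  ]
189 375 382 [0.3869 0.253  0.04  ]
196 376 383 [0.4108 0.2566 0.04  ]
203 377 384 [0.4342 0.2602 0.04  ]
210 376 387 [0.4573 0.2638 0.04  ]
217 376 387 [0.4803 0.2645 0.04  ]
224 377 388 [0.5025 0.2679 0.04  ]
231 378 389 [0.5244 0.2713 0.04  ]
238 379 390 [0.5458 0.2746 0.04  ]
```

Emit:
carry_out(rows=[[[-29.6,-22.7,5.9],[0,0,-28.8],0],[[-29.6,-22.7,5.9],[0,0,-28.8],0],[[-29.6,-22.7,5.9],[0,0,-28.8],0],[[-29.6,-22.7,5.9],[0,0,-28.8],0],[[-29.6,-22.7,5.9],[0,0,-28.8],0],[[-29.6,-22.7,5.9],[0,0,-28.8],0],[[-29.6,-22.7,5.9],[0,0,-28.8],0],[[-29.6,-22.7,5.9],[0,0,-28.8],0],[[-29.6,-22.7,5.9],[0,0,-28.8],0],[[-29.6,-22.7,5.9],[0,0,-28.8],0],[[-29.6,-22.7,5.9],[0,0,-28.8],0],[[-29.6,-22.7,5.9],[0,0,-28.8],0]], newtons=50)

```text
clock: 1.5
tool_pos: [0.423, 0.2597, 0.18]
eef_rot: [-0.06, 0.998, 0.001, 0.0]
contact_force: [-0.1, 1.2, 0.2]
opening: 0.997
finger_force: 0.0
```

Run:
```python
from h import *
s=r.get_state();print(s["clock"],s["tool_pos"],s["eef_rot"],s["q"].round(2))
W=r.snapshot("wrist");print({k:v for k,v in W.items() if k!="image"});cv2.imwrite("pics/w1.png",W["image"][:,:,::-1])
hs=cv2.cvtColor(W["image"],cv2.COLOR_RGB2HSV);m=cv2.inRange(hs,(4,110,50),(17,255,255))
cn=max(cv2.findContours(m,0,2)[0],key=cv2.contourArea);print(cv2.minAreaRect(cn))
for p in cv2.boxPoints(cv2.minAreaRect(cn)):print(p,onz(W,*p,.045).round(4))
```

```text
1.5 [0.42302436 0.25971428 0.18003409] [-6.04656827e-02  9.98170005e-01  7.15844028e-04  1.70961511e-04] [-0.42  0.63 -0.35  2.    0.39  0.57  0.65]
{'fx': 301.0686163489292, 'fy': 301.0686163489292, 'cx': 278.5053172639305, 'cy': 210.10536114138293, 'pose': array([[-1.19928049e-01, -9.52589454e-01, -2.79625812e-01,
         3.51213641e-01],
       [ 9.92782584e-01, -1.15091435e-01, -3.37150265e-02,
         2.50997544e-01],
       [-6.59571535e-05, -2.81651014e-01,  9.59516911e-01,
         3.26850843e-01],
       [ 0.00000000e+00,  0.00000000e+00,  0.00000000e+00,
         1.00000000e+00]])}
((278.5, 199.5), (207.0, 31.0), 90.0)
[263.  96.] [0.3313 0.2349 0.045 ]
[294.  96.] [0.3281 0.2619 0.045 ]
[294. 303.] [0.5345 0.2899 0.045 ]
[263. 303.] [0.5385 0.2568 0.045 ]
```

View pics/w1.png

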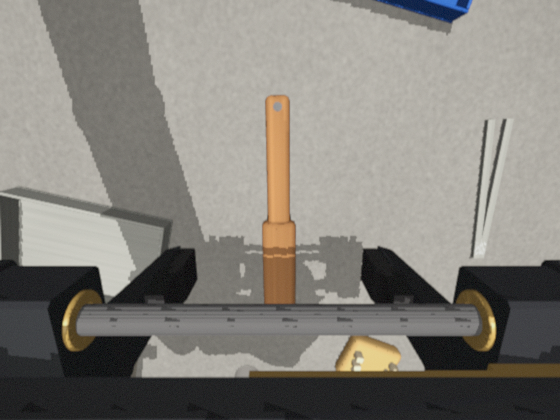

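The wrist view shows the handle centred and upright in the image (column 278, end at row 96, block starting at row 221), so the tool is already aligned over the grip point. I'll go down, grip and lift.

Emit:
carry_out(rows=[[[0,0,5],[0,0,0],0],[[0,0,10],[0,0,0],0],[[0,0,14],[0,0,0],0],[[0,0,16],[0,0,0],0],[[0,0,16],[0,0,0],0],[[0,0,16],[0,0,0],1],[[0,0,16],[0,0,0],1],[[0,0,16],[0,0,0],1],[[0,0,16],[0,0,0],1],[[0,0,16],[0,0,0],1],[[0,0,16],[0,0,0],1],[[0,0,16],[0,0,0],1]], newtons=55)

```text
clock: 2.75
tool_pos: [0.4238, 0.2579, 0.0199]
eef_rot: [-0.059, 0.998, 0.0, 0.0]
contact_force: [0.3, -0.3, -0.2]
opening: 0.388
finger_force: 0.0
```

Run:
```python
from h import *
s=r.get_state();print(s["tool_pos"],s["eef_rot"],s["opening"],s["finger_force"])
W=np.array([.6377,.0328,.095]);b=np.radians(-6.7)
for th in (13.6,):
    t=np.radians(th);ex=np.array([np.cos(t)*np.cos(b),np.cos(t)*np.sin(b),np.sin(t)]);ey=np.array([-np.sin(b),np.cos(b),0]);n=np.cross(ex,ey)
    # brush x -> -ey, tool y: brush y = n x (-ey) = ex ; rotate from current 
    R=frame(-n,ex)
    up=np.array([W[0],W[1],0])
    f0=(s["tool_pos"],Ro.from_quat(s["eef_rot"]))
    lift=(f0[0]+[0,0,.2],f0[1])
    pre=W+ex*.04+ey*.085+n*(.020+.10)
    print("pre from grasp",pre.round(4),shift(pre,R),"|| from lifted",shift(pre,R,lift))
    Rl=Ro.from_quat(s["eef_rot"]);print(Rl.apply([0,0,-20]))
```

```text
[0.42384488 0.25785901 0.01988469] [-5.88389736e-02  9.98267471e-01  1.31243536e-04  1.21248966e-04] 0.38807923412006623 0.0
pre from grasp [0.6582 0.116  0.221 ] ([-21.61, -16.84, -20.11], [-9.66, -12.27, 102.9]) || from lifted ([-21.61, -16.84, -0.11], [-9.66, -12.27, 102.9])
[-4.53266657e-03 -5.52601269e-03  1.99999987e+01]
```

Emit:
carry_out(rows=[[[0,0,0],[0,0,0],1],[[0,0,0],[0,0,0],1],[[0,0,0],[0,0,0],1],[[0,0,0],[0,0,0],1],[[0,0,0],[0,0,0],1],[[0,0,-3],[0,0,0],1],[[0,0,-7],[0,0,0],1],[[0,0,-11],[0,0,0],1],[[0,0,-15],[0,0,0],1],[[0,0,-19],[0,0,0],1],[[0,0,-20],[0,0,0],1],[[0,0,-20],[0,0,0],1]], newtons=55)

```text
clock: 3.95
tool_pos: [0.4244, 0.2579, 0.2207]
eef_rot: [-0.059, 0.998, 0.001, 0.001]
contact_force: [0.7, -0.7, -2.4]
opening: 0.241
finger_force: 54.8
```

Emit:
carry_out(rows=[[[-21.6,-16.8,-0.1],[-9.7,-12.3,102.9],1],[[-21.6,-16.8,-0.1],[-9.7,-12.3,102.9],1],[[-21.6,-16.8,-0.1],[-9.7,-12.3,102.9],1],[[-21.6,-16.8,-0.1],[-9.7,-12.3,102.9],1],[[-21.6,-16.8,-0.1],[-9.7,-12.3,102.9],1],[[-21.6,-16.8,-0.1],[-9.7,-12.3,102.9],1],[[-21.6,-16.8,-0.1],[-9.7,-12.3,102.9],1],[[-21.6,-16.8,-0.1],[-9.7,-12.3,102.9],1],[[-21.6,-16.8,-0.1],[-9.7,-12.3,102.9],1],[[-21.6,-16.8,-0.1],[-9.7,-12.3,102.9],1],[[-21.6,-16.8,-0.1],[-9.7,-12.3,102.9],1],[[-21.6,-16.8,-0.1],[-9.7,-12.3,102.9],1]])

```text
clock: 5.15
tool_pos: [0.6563, 0.1156, 0.2176]
eef_rot: [0.739, 0.664, 0.076, 0.088]
contact_force: [-0.9, 0.1, -2.0]
opening: 0.239
finger_force: 54.8
```

```bash
cat > face.py <<'E'
from h import *
W=np.array([.6377,.0328,.095]);b=np.radians(-6.7);t=np.radians(13.6)
ex=np.array([np.cos(t)*np.cos(b),np.cos(t)*np.sin(b),np.sin(t)]);ey=np.array([-np.sin(b),np.cos(b),0]);n=np.cross(ex,ey)
E
python3 - <<'E'
from face import *
s=r.get_state();print(s["tool_pos"],s["contact_force"],s["q"].round(2))
R=frame(-n,ex)
for u,h in((.04,.10),(.04,.003),(-.08,.003)):print(shift(W+ex*u+ey*.085+n*(.02+h),R))
S=r.snapshot("scene");Wr=r.snapshot("wrist")
c=np.zeros((420,800,3),np.uint8);c[:,:460]=cv2.resize(S["image"][150:330,210:407,::-1],(460,420));c[:,460:]=cv2.resize(Wr["image"][:,:,::-1],None,fx=.6,fy=.6)[:252,:340].repeat(1,0) if 0 else 0
c[:252,464:800]=cv2.resize(Wr["image"][:,:,::-1],(336,252));cv2.imwrite("pics/z2.png",c)
E
```

```text
[0.65628837 0.11555536 0.21757107] [-0.91596934  0.06870182 -1.96236194] [-0.38  0.69  0.17  1.7  -0.03  0.54 -0.35]
([0.06, 0.26, -0.3], [-0.28, 0.12, 0.62])
([0.08, 0.31, 9.4], [-0.28, 0.12, 0.62])
([0.21, -11.69, 9.46], [-0.28, 0.12, 0.62])
```

View pics/z2.png

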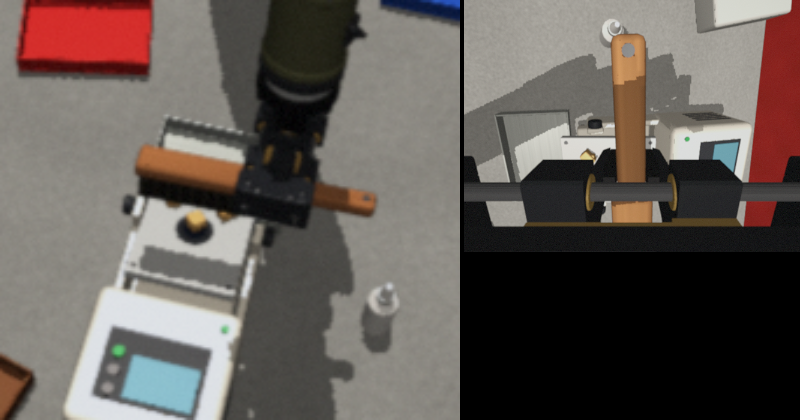

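The scene view shows the brush held level, square across the face at about (240,175) in the crop and up-slope of the chips once parallax is allowed for. Lowering it.

Emit:
carry_out(rows=[[[0.1,0.3,4],[0,0,0.6],1],[[0.1,0.3,7],[0,0,0.6],1],[[0.1,0.3,8.5],[0,0,0.6],1],[[0.1,0.3,9.2],[0,0,0.6],1],[[0.1,0.3,9.4],[0,0,0.6],1],[[0.1,0.3,9.4],[0,0,0.6],1]])

```text
clock: 5.85
tool_pos: [0.6833, 0.1146, 0.1307]
eef_rot: [0.74, 0.662, 0.079, 0.088]
contact_force: [-0.6, -0.1, -0.9]
opening: 0.24
finger_force: 54.8
```

Emit:
carry_out(rows=[[[0,0,0.1],[0,0,0],1],[[0,0,0.2],[0,0,0],1],[[0,0,0.2],[0,0,0],1]])

```text
clock: 6.15
tool_pos: [0.6836, 0.1148, 0.1288]
eef_rot: [0.74, 0.662, 0.079, 0.088]
contact_force: [-0.9, -0.7, -0.6]
opening: 0.244
finger_force: 54.8
```

Run:
```python
from face import *
s=r.get_state();print(s["tool_pos"],s["contact_force"],s["moment"])
d=s["tool_pos"]-W-n*.02;print("u,v,h mm",d@ex*1e3,d@ey*1e3,d@n*1e3)
R=frame(-n,ex);print(shift(W-ex*.08+ey*.085+n*(.022),R))
```

```text
[0.6835637  0.11478723 0.12875445] [-0.86918034 -0.73625929 -0.58904186] [ 0.05182572  0.36920632 -0.0544294 ]
u,v,h mm 42.91308486771311 86.7782606792849 4.346426644659676
([-0.1, -12.29, 0.24], [-0.01, -0.14, 0.35])
```

Emit:
carry_out(rows=[[[0,-0.6,0],[0,0,0],1],[[0,-1.4,0],[0,0,0],1],[[0,-2.2,0],[0,0,0],1],[[0,-3,0],[0,0,0],1],[[0,-3.8,0],[0,0,0],1],[[0,-4.6,0],[0,0,0],1],[[0,-5,0],[0,0,0],1]])

```text
clock: 6.85
tool_pos: [0.6339, 0.1202, 0.1161]
eef_rot: [0.74, 0.662, 0.078, 0.087]
contact_force: [0.1, 0.7, -0.9]
opening: 0.241
finger_force: 54.8
```

Run:
```python
from face import *
s=r.get_state();print(s["contact_force"])
d=s["tool_pos"]-W-n*.02;print("u,v,h mm",d@ex*1e3,d@ey*1e3,d@n*1e3)
S=r.snapshot("scene");T=r.snapshot("top")
c=np.zeros((480,800,3),np.uint8);c[:,:400]=cv2.resize(S["image"][190:340,220:345,::-1],(400,480));c[:,400:]=cv2.resize(T["image"][100:220,215:315,::-1],(400,480));cv2.imwrite("pics/z3.png",c)
```

```text
[ 0.08177006  0.71794012 -0.86623471]
u,v,h mm -8.65186449352611 86.38812434036826 3.7653518915206874
```

View pics/z3.png

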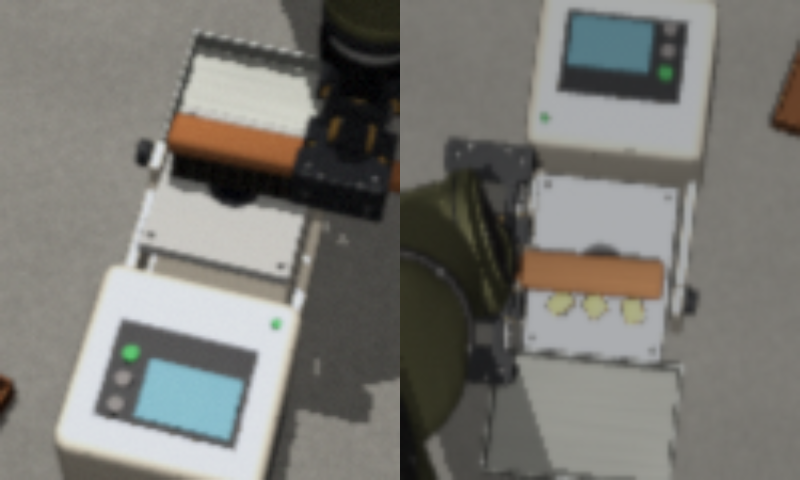

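The top view (right half) shows all three chips lined up in front of the brush at (560,303), (596,305) and (634,310). I'll keep sweeping, over the edge.

Emit:
carry_out(rows=[[[0,-0.8,0],[0,0,0],1],[[0,-1.6,0],[0,0,0],1],[[0,-2.4,0],[0,0,0],1],[[0,-3.2,0],[0,0,0],1],[[0,-4,0],[0,0,0],1],[[0,-4.8,0],[0,0,0],1],[[0,-5.6,0],[0,0,0],1],[[0,-6.4,0],[0,0,0],1],[[0,-7.2,0],[0,0,0],1],[[0,-8,0],[0,0,0],1],[[0,-8.3,0],[0,0,0],1],[[0,-8.3,0],[0,0,0],1]])

```text
clock: 8.15
tool_pos: [0.5543, 0.1291, 0.0968]
eef_rot: [0.74, 0.662, 0.079, 0.087]
contact_force: [-0.2, 0.7, -1.3]
opening: 0.242
finger_force: 54.8
```

Emit:
carry_out(rows=[[[0,0,-3],[0,0,0],1],[[0,0,-7],[0,0,0],1],[[0,0,-11],[0,0,0],1],[[0,0,-13],[0,0,0],1],[[0,0,-13],[0,0,0],1]])

```text
clock: 8.65
tool_pos: [0.5261, 0.1327, 0.2263]
eef_rot: [0.74, 0.662, 0.082, 0.089]
contact_force: [0.2, 0.8, -1.0]
opening: 0.24
finger_force: 54.8
```

Run:
```python
from face import *
s=r.get_state();print(s["contact_force"],s["tool_pos"])
a=np.radians(6.7);R=frame([0,0,-1],[-np.sin(a),np.cos(a),0])
p=np.array([.424,.258,.20]);print(shift(p,R))
S=r.snapshot("scene");T=r.snapshot("top")
c=np.zeros((480,800,3),np.uint8);c[:,:400]=cv2.resize(S["image"][190:340,220:345,::-1],(400,480));c[:,400:]=cv2.resize(T["image"][100:230,215:315,::-1],(400,480));cv2.imwrite("pics/z4.png",c)
```

```text
[ 0.24661408  0.81951316 -0.9784647 ] [0.52611331 0.13274888 0.22634554]
([11.31, -11.84, -0.17], [10.09, 12.31, -102.5])
```

View pics/z4.png

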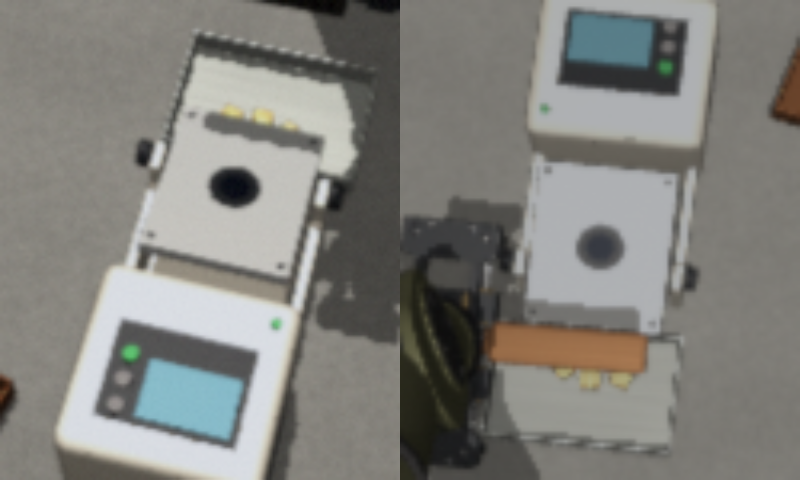

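The face is clear, and all three chips lie in the tray just beyond the low edge (scene half: (232,110), (263,115), (290,125)). I'll return the brush and, while here, measure the bare window and face.

Emit:
carry_out(rows=[[[11.3,-11.8,-0.2],[10.1,12.3,-102.5],1],[[11.3,-11.8,-0.2],[10.1,12.3,-102.5],1],[[11.3,-11.8,-0.2],[10.1,12.3,-102.5],1],[[11.3,-11.8,-0.2],[10.1,12.3,-102.5],1],[[11.3,-11.8,-0.2],[10.1,12.3,-102.5],1],[[11.3,-11.8,-0.2],[10.1,12.3,-102.5],1],[[11.3,-11.8,-0.2],[10.1,12.3,-102.5],1],[[11.3,-11.8,-0.2],[10.1,12.3,-102.5],1],[[11.3,-11.8,-0.2],[10.1,12.3,-102.5],1],[[11.3,-11.8,-0.2],[10.1,12.3,-102.5],1],[[11.3,-11.8,-0.2],[10.1,12.3,-102.5],1],[[11.3,-11.8,-0.2],[10.1,12.3,-102.5],1]])

```text
clock: 9.95
tool_pos: [0.4223, 0.2566, 0.1959]
eef_rot: [-0.056, 0.998, -0.001, -0.004]
contact_force: [0.6, 0.1, -1.0]
opening: 0.242
finger_force: 54.8
```

Run:
```python
from face import *
s=r.get_state();print(s["tool_pos"],s["eef_rot"].round(4))
a=np.radians(6.7);R=frame([0,0,-1],[-np.sin(a),np.cos(a),0])
print(shift(np.array([.424,.258,.022]),R))
S=r.snapshot("scene");T=r.snapshot("top");o=[]
for d in(S,T):
    u0,v0=map(int,proj(d,W));g=cv2.cvtColor(d["image"],cv2.COLOR_RGB2GRAY)[v0-14:v0+15,u0-14:u0+15]
    g4=cv2.resize(g,None,fx=8,fy=8,interpolation=cv2.INTER_CUBIC)
    thr=(g4[116,116]*.5+np.median(g4)*.5);m=(g4<thr).astype(np.uint8)
    nn,l,st,ce=cv2.connectedComponentsWithStats(m);k=l[116,116];print(k,st[k],thr)
    c=(ce[k]+.5)/8-.5+[u0-14,v0-14];o.append((d,*c));print(c)
w=tri(*o);print("win",w,[np.subtract(proj(d,w),(u,v)).round(2) for d,u,v in o])
```

```text
[0.42231715 0.25655003 0.19592404] [-0.0558  0.9984 -0.0012 -0.0044]
([-0.34, 0.16, 17.39], [-0.1, -0.51, -0.3])
1 [  61   77  124   98 9421] 102.0
[292.80789592 248.05387565]
1 [  74   74   93   92 6607] 114.5
[264.58906274 166.57440026]
win [0.63824214 0.03271622 0.0946811 ] [array([-0.21, -0.  ]), array([-0.16,  0.02])]
```

Emit:
carry_out(rows=[[[-0.3,0.2,5],[0,-0.5,-0.3],1],[[-0.3,0.2,10],[0,-0.5,-0.3],1],[[-0.3,0.2,14],[0,-0.5,-0.3],1],[[-0.3,0.2,16.4],[0,-0.5,-0.3],1],[[-0.3,0.2,17.2],[0,-0.5,-0.3],1],[[-0.3,0.2,17.4],[0,-0.5,-0.3],1],[[-0.3,0.2,17.4],[0,-0.5,-0.3],1]])

```text
clock: 10.75
tool_pos: [0.4248, 0.2596, 0.0241]
eef_rot: [-0.055, 0.998, -0.0, 0.002]
contact_force: [-0.4, -0.1, -0.4]
opening: 0.238
finger_force: 54.8
```

Run:
```python
from face import *
s=r.get_state();print(s["tool_pos"],s["contact_force"],s["moment"])
```

```text
[0.42480173 0.25955198 0.02412876] [-0.41246167 -0.08078896 -0.42046399] [0.02477806 0.04025861 0.04352199]
```

Emit:
carry_out(rows=[[[0,0,0.2],[0,0,0],1],[[0,0,0.3],[0,0,0],1],[[0,0,0.3],[0,0,0],1],[[0,0,0.3],[0,0,0],0],[[0,0,0.3],[0,0,0],0],[[0,0,0.3],[0,0,0],0],[[0,0,0.3],[0,0,0],0],[[0,0,0.3],[0,0,0],0],[[0,0,-3],[0,0,0],0],[[0,0,-8],[0,0,0],0],[[0,0,-13],[0,0,0],0],[[0,0,-18],[0,0,0],0]])

```text
clock: 11.95
tool_pos: [0.4233, 0.2589, 0.2055]
eef_rot: [-0.056, 0.998, -0.001, 0.001]
contact_force: [0.6, 0.4, -0.0]
opening: 0.995
finger_force: 0.0
```

Run:
```python
from face import *
s=r.get_state();print(s["tool_pos"],s["contact_force"],s["opening"])
T=r.snapshot("top");S=r.snapshot("scene")
c=np.zeros((560,800,3),np.uint8);c[:280,:400]=cv2.resize(T["image"][180:260,320:434,::-1],(400,280))
c[280:,:400]=cv2.resize(S["image"][170:240,130:230,::-1],(400,280))
c[:280,400:]=cv2.resize(T["image"][160:265,170:320,::-1],(400,280));c[280:,400:]=cv2.resize(S["image"][165:265,260:403,::-1],(400,280));cv2.imwrite("pics/z5.png",c)
p=np.array([.509,-.3215,.18]);R=frame([0,0,-1],[1,0,0]);R2=frame([0,0,-1],[0,1,0])
print(shift(p,R),shift(p,R2))
```

```text
[0.4232758  0.25893146 0.20552863] [ 0.55806649  0.39187589 -0.02752452] 0.995353154389773
([-1.69, -58.9, 2.66], [0.87, 0.34, 96.37]) ([-1.69, -58.9, 2.66], [0.33, 0.76, 6.38])
```

View pics/z5.png

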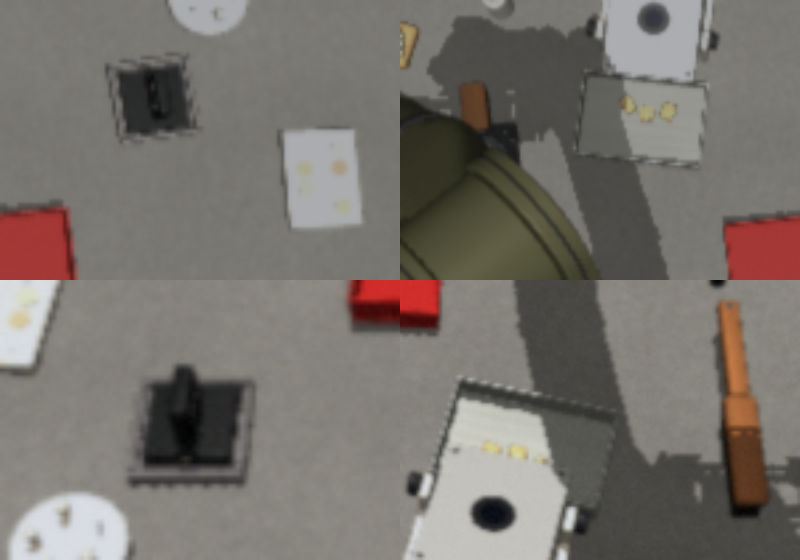

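All three chips lie in the tray ((627,103), (646,113), (668,111) in the top crop) and the brush stands on the bench. The tile bar lies along x, with the dock turned about +10°. Moving above it.

Emit:
carry_out(rows=[[[-1.7,-59,2],[0,0,-4],0],[[-1.7,-59,2],[0,0,-4],0],[[-1.7,-59,2],[0,0,-4],0],[[-1.7,-59,2],[0,0,-4],0],[[-1.7,-59,2],[0,0,-4],0],[[-1.7,-59,2],[0,0,-4],0],[[-1.7,-59,2],[0,0,-4],0],[[-1.7,-59,2],[0,0,-4],0],[[-1.7,-59,2],[0,0,-4],0],[[-1.7,-59,2],[0,0,-4],0],[[-1.7,-59,2],[0,0,-4],0],[[-1.7,-59,2],[0,0,-4],0]])

```text
clock: 13.25
tool_pos: [0.5055, -0.3285, 0.1831]
eef_rot: [-0.089, 0.996, -0.001, 0.001]
contact_force: [0.1, -0.6, -0.5]
opening: 1.001
finger_force: 0.0
```

Emit:
carry_out(rows=[[[0,0,0],[0,0,0],0],[[0,0,0],[0,0,0],0],[[0,0,0],[0,0,0],0]])

```text
clock: 13.55
tool_pos: [0.5065, -0.323, 0.1839]
eef_rot: [-0.092, 0.996, 0.0, 0.001]
contact_force: [-0.3, 0.3, -0.6]
opening: 1.0
finger_force: 0.0
```

Run:
```python
from face import *
s=r.get_state();print(s["tool_pos"],s["eef_rot"],s["q"].round(2))
d=r.snapshot("wrist");cv2.imwrite("pics/w2.png",cv2.resize(d["image"][60:320,130:430,::-1],(780,585),interpolation=cv2.INTER_CUBIC));print(proj(d,[.509,-.3215,.05]))
```

```text
[ 0.50653802 -0.32300635  0.18385721] [-9.19093434e-02  9.95766176e-01  4.20358279e-04  1.48983808e-03] [ 0.8   0.77 -0.55  1.69  0.51  0.83  1.78]
(np.float64(279.7322678015745), np.float64(202.4320111157253))
```

View pics/w2.png

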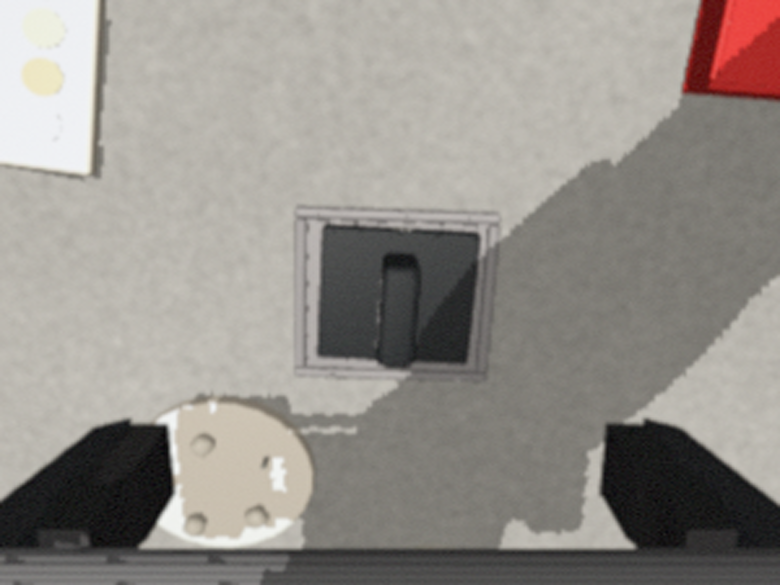

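The wrist view shows the tile square in its dock. In crop pixels the plate corners are (323,225), (480,233), (468,363) and (318,357), and the bar top runs from (401,268) to (396,366).

Run:
```python
from face import *
d=r.snapshot("wrist")
f=lambda p,z:onz(d,p[0]/2.6+130-.3,p[1]/2.6+60-.3,z)
c=np.array([f(p,.017) for p in((323,225),(480,233),(468,363),(318,357))]);print(c.round(4),c.mean(0).round(4))
a,b2=f((401,268),.057),f((396,366),.057);m=(a+b2)/2;print(a,b2,m,np.linalg.norm(a-b2))
ya=[np.degrees(np.arctan2(*(v[1::-1]))) for v in(b2-a,c[2]-c[1],c[3]-c[0])];e=[c[0]-c[1],c[3]-c[2]];print(ya,[np.degrees(np.arctan2(-v[0],v[1])) for v in e])
y=np.radians(9.0)
R=frame([0,0,-1],[-np.sin(y),np.cos(y),0]);p=(m*.5+c.mean(0)*.5);p[2]=.024;print(p,shift(p,R))
```

```text
[[ 0.4644 -0.3565  0.017 ]
 [ 0.4561 -0.2951  0.017 ]
 [ 0.5087 -0.2886  0.017 ]
 [ 0.5176 -0.35    0.017 ]] [ 0.4867 -0.3226  0.017 ]
[ 0.47022177 -0.32481383  0.057     ] [ 0.50521417 -0.31994986  0.057     ] [ 0.48771797 -0.32238185  0.057     ] 0.035328837739274
[np.float64(7.913456913409637), np.float64(7.119217044984377), np.float64(7.014139831517506)] [np.float64(-172.30851598210597), np.float64(-171.79118486089843)]
[ 0.48720991 -0.32246696  0.024     ] ([1.98, 0.41, 16.03], [-0.01, 0.2, 1.6])
```

The crop's vertical scale was 2.25, not 2.6. Redoing the numbers.

Run:
```python
from face import *
d=r.snapshot("wrist")
f=lambda p,z:onz(d,p[0]/2.6+130-.3,p[1]/2.25+60-.3,z)
c=np.array([f(p,.017) for p in((323,225),(480,233),(468,363),(318,357))]);print(c.round(4),c.mean(0).round(4))
a,b2=f((401,268),.057),f((396,366),.057);m=(a+b2)/2;print(a,b2,m,np.linalg.norm(a-b2))
ya=[np.degrees(np.arctan2(*(v[1::-1]))) for v in(b2-a,c[2]-c[1],c[3]-c[0])];e=[c[0]-c[1],c[3]-c[2]];print(ya,[np.degrees(np.arctan2(-v[0],v[1])) for v in e])
y=np.radians(8.0)
R=frame([0,0,-1],[-np.sin(y),np.cos(y),0]);p=(m*.5+c.mean(0)*.5);p[2]=.024;print(p,shift(p,R))
```

```text
[[ 0.4781 -0.3545  0.017 ]
 [ 0.4702 -0.2922  0.017 ]
 [ 0.533  -0.2835  0.017 ]
 [ 0.5416 -0.3464  0.017 ]] [ 0.5057 -0.3192  0.017 ]
[ 0.48484856 -0.32221826  0.057     ] [ 0.52677276 -0.31606414  0.057     ] [ 0.50581066 -0.3191412   0.057     ] 0.042373480473624006
[np.float64(8.350887966940764), np.float64(7.906678433172046), np.float64(7.3386432253501885)] [np.float64(-172.78460615265655), np.float64(-172.1976155762313)]
[ 0.50577444 -0.31914918  0.024     ] ([0.1, 0.43, 16.05], [-0.03, 0.21, 2.58])
```

Emit:
carry_out(rows=[[[0.1,0.4,5],[0,0,2.5],0.5],[[0.1,0.4,10],[0,0,2.5],0.5],[[0.1,0.4,13],[0,0,2.5],0.5],[[0.1,0.4,15],[0,0,2.5],0.5],[[0.1,0.4,16],[0,0,2.5],0.5],[[0.1,0.4,16],[0,0,2.5],0.5],[[0.1,0.4,16],[0,0,2.5],1],[[0.1,0.4,16],[0,0,2.5],1],[[0.1,0.4,16],[0,0,2.5],1],[[0.1,0.4,16],[0,0,2.5],1],[[0.1,0.4,16],[0,0,2.5],1],[[0.1,0.4,16],[0,0,2.5],1]], newtons=50)

```text
clock: 14.9
tool_pos: [0.506, -0.321, 0.0252]
eef_rot: [-0.069, 0.998, -0.0, 0.002]
contact_force: [-0.7, 1.1, 5.9]
opening: 0.154
finger_force: 50.0
```

Emit:
carry_out(rows=[[[0,0,0],[0,0,0],1],[[0,0,0],[0,0,0],1],[[0,0,0],[0,0,0],1]])

```text
clock: 15.2
tool_pos: [0.506, -0.321, 0.0252]
eef_rot: [-0.069, 0.998, -0.0, 0.002]
contact_force: [-1.6, 2.3, 5.7]
opening: 0.154
finger_force: 50.0
```

Run:
```python
from face import *
s=r.get_state();print(s["tool_pos"],s["eef_rot"],s["opening"],s["finger_force"])
W=np.array([.6382,.0327,.0947]);R=frame(-n,ey)
q,Rc=s["tool_pos"],Ro.from_quat(s["eef_rot"])
# bar centre in tool frame: tile centre offset
tc=np.array([.5058,-.3191,q[2]]);off=Rc.inv().apply(tc-q);print("off mm",off*1e3)
L=(Rc.apply([0,0,-.2])+q,Rc)
hT=q[2]-.005
for h in (.08,):
    p=W+n*(hT+h)-R.apply(off);print("to pre",p,shift(p,R,L))
```

```text
[ 0.5059606  -0.32102304  0.02518501] [-6.90881569e-02  9.97607767e-01 -4.34283079e-04  2.31974322e-03] 0.15381523414049486 50.00154744833708
off mm [-1.06022232e-01  1.92681762e+00 -1.80284497e-03]
to pre [0.61447644 0.03354681 0.19204924] ([-15.71, 33.6, 3.35], [1.7, -13.26, 14.56])
```

Emit:
carry_out(rows=[[[0,0,-1],[0,0,0],1],[[0,0,-3],[0,0,0],1],[[0,0,-7],[0,0,0],1],[[0,0,-12],[0,0,0],1],[[0,0,-17],[0,0,0],1],[[0,0,-20],[0,0,0],1],[[0,0,-20],[0,0,0],1]])

```text
clock: 15.9
tool_pos: [0.5074, -0.3223, 0.2296]
eef_rot: [-0.069, 0.998, -0.003, 0.006]
contact_force: [1.8, 0.3, -1.7]
opening: 0.151
finger_force: 50.0
```

Run:
```python
from face import *
s=r.get_state();print(s["tool_pos"],s["eef_rot"],s["contact_force"],s["opening"],s["finger_force"])
W=np.array([.6382,.0327,.0947]);R=frame(-n,ey)
p=W+n*(.020+.08);print("to pre",p,shift(p,R))
```

```text
[ 0.50737832 -0.32231462  0.22959135] [-0.06866506  0.99761753 -0.00293253  0.00598146] [ 1.80001432  0.34770777 -1.7492115 ] 0.15062274791861013 49.99988727271557
to pre [0.61484638 0.03544342 0.1918961 ] ([-15.5, 33.99, 3.72], [1.43, -12.82, 14.54])
```

Emit:
carry_out(rows=[[[-15.5,34,3.7],[1.4,-12.8,14.5],1],[[-15.5,34,3.7],[1.4,-12.8,14.5],1],[[-15.5,34,3.7],[1.4,-12.8,14.5],1],[[-15.5,34,3.7],[1.4,-12.8,14.5],1],[[-15.5,34,3.7],[1.4,-12.8,14.5],1],[[-15.5,34,3.7],[1.4,-12.8,14.5],1],[[-15.5,34,3.7],[1.4,-12.8,14.5],1],[[-15.5,34,3.7],[1.4,-12.8,14.5],1],[[-15.5,34,3.7],[1.4,-12.8,14.5],1],[[-15.5,34,3.7],[1.4,-12.8,14.5],1],[[-15.5,34,3.7],[1.4,-12.8,14.5],1],[[-15.5,34,3.7],[1.4,-12.8,14.5],1]])

```text
clock: 17.1
tool_pos: [0.6111, 0.0344, 0.1872]
eef_rot: [0.059, 0.992, -0.006, 0.113]
contact_force: [0.3, 0.0, -1.8]
opening: 0.153
finger_force: 50.0
```

Run:
```python
from face import *
s=r.get_state();print(s["tool_pos"],s["contact_force"],s["moment"])
W=np.array([.6382,.0327,.0947]);R=frame(-n,ey)
p=W+n*(.020+.006);print("to 6mm",shift(p,R))
d=r.snapshot("wrist");S=r.snapshot("scene")
c=np.zeros((420,800,3),np.uint8);c[:,:420]=cv2.resize(d["image"][60:270,170:380,::-1],(420,420));c[:,420:]=cv2.resize(S["image"][190:325,235:357,::-1],(380,420));cv2.imwrite("pics/z6.png",c)
```

```text
[0.61111681 0.03439735 0.18724238] [ 0.27804126  0.04489417 -1.81461557] [ 0.01781517  0.27226369 -0.01175937]
to 6mm ([-0.53, 0.13, 7.03], [0.11, -0.59, -0.13])
```

View pics/z6.png

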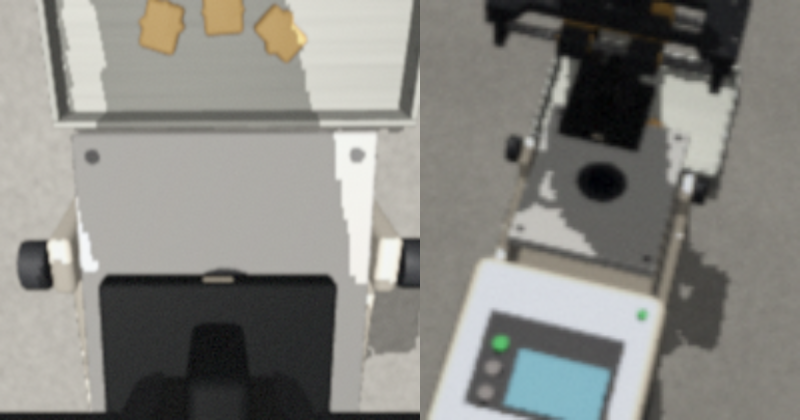

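The wrist view shows the tile centred on the tool (edges at 100 and 335), but the ring top (225,272) and the face edges put the face centre about 7 crop pixels to the right. Quantifying that from the near screws at (92,157) and (357,155).

Run:
```python
from face import *
W=np.array([.6382,.0327,.0947]);R=frame(-n,ey)
d=r.snapshot("wrist")
def hit(u,v):
    o,w=ray(d,u,v);return o+w*((W-o)@n)/(w@n)
g=cv2.cvtColor(d["image"],cv2.COLOR_RGB2GRAY);P=[]
for u0,v0 in((216,138),(348,137)):
    a=g[v0-6:v0+7,u0-6:u0+7].astype(float);w=np.clip(np.median(a)-15-a,0,None);yy,xx=np.mgrid[-6:7,-6:7]
    u,v=u0+(w*xx).sum()/w.sum(),v0+(w*yy).sum()/w.sum();p=hit(u,v);P.append(p);print((u,v),((p-W)@ex*1e3).round(2),((p-W)@ey*1e3).round(2))
e=P[1]-P[0];print("dist",np.linalg.norm(e),"yaw",np.degrees(np.arctan2(-e[0],e[1])))
for p in((225,270),(72,200),(376,200)):
    q=hit(p[0]/2+170,p[1]/2+60);print(p,((q-W)@ex*1e3).round(2),((q-W)@ey*1e3).round(2))
```

```text
(np.float64(214.58436781609194), np.float64(137.4367816091954)) -65.6 -50.84
(np.float64(346.9595994475138), np.float64(136.88846685082873)) -65.8 53.51
dist 0.10434955258064493 yaw -6.593307524393539
(225, 270) -18.97 2.77
(72, 200) -47.96 -58.8
(376, 200) -47.69 63.48
```

Emit:
carry_out(rows=[[[-0.2,0.25,2],[0.1,-0.6,-0.1],1],[[-0.4,0.25,4],[0.1,-0.6,-0.1],1],[[-0.5,0.25,5.5],[0.1,-0.6,-0.1],1],[[-0.5,0.25,6],[0.1,-0.6,-0.1],1],[[-0.5,0.25,6.4],[0.1,-0.6,-0.1],1],[[-0.5,0.25,6.5],[0.1,-0.6,-0.1],1],[[-0.5,0.25,6.5],[0.1,-0.6,-0.1],1]])

```text
clock: 17.95
tool_pos: [0.6316, 0.0373, 0.1258]
eef_rot: [0.057, 0.991, -0.006, 0.119]
contact_force: [-0.8, 0.5, -0.8]
opening: 0.156
finger_force: 50.0
```

```bash
cat > chk.py <<'E'
from face import *
W=np.array([.6382,.0327,.0947])+ey*.0012;R=frame(-n,ey)
s=r.get_state();q=s["tool_pos"]-W;Rt=Ro.from_quat(s["eef_rot"])
print("u,v,h",(q@ex*1e3).round(2),(q@ey*1e3).round(2),(q@n*1e3-20).round(2),"F tool",Rt.inv().apply(s["contact_force"]).round(2),"M tool",Rt.inv().apply(s["moment"]).round(3),"M",s["moment"].round(3),"grip",s["finger_force"])
print(shift(W+n*.02,R))
E
python3 chk.py
```

```text
u,v,h 0.41 2.61 11.92 F tool [1.02 0.43 0.56] M tool [-0.009  0.317 -0.016] M [0.041 0.314 0.018] grip 49.999938011169434
([0.04, -0.26, 1.19], [0.14, 0.1, 0.12])
```

Emit:
carry_out(rows=[[[0,-0.25,0.3],[0,0,0],1],[[0,-0.25,0.5],[0,0,0],1],[[0,-0.25,0.6],[0,0,0],1],[[0,-0.25,0.6],[0,0,0],1],[[0,-0.25,0.6],[0,0,0],1],[[0,-0.25,0.6],[0,0,0],1]])

```text
clock: 18.55
tool_pos: [0.6326, 0.0348, 0.1196]
eef_rot: [0.057, 0.991, -0.006, 0.119]
contact_force: [-0.1, -0.3, -1.4]
opening: 0.154
finger_force: 50.0
```

```bash
python3 chk.py
python3 - <<'E'
from face import *
d=r.snapshot("wrist");cv2.imwrite("pics/z7.png",cv2.resize(d["image"][60:280,140:420,::-1],None,fx=2.5,fy=2.5,interpolation=cv2.INTER_CUBIC))
E
```

```text
u,v,h 0.21 0.2 5.57 F tool [ 0.35 -0.27  1.32] M tool [-0.07   0.301  0.006] M [0.103 0.291 0.011] grip 49.99994572252035
([0.02, -0.02, 0.56], [0.14, 0.07, 0.13])
```

View pics/z7.png

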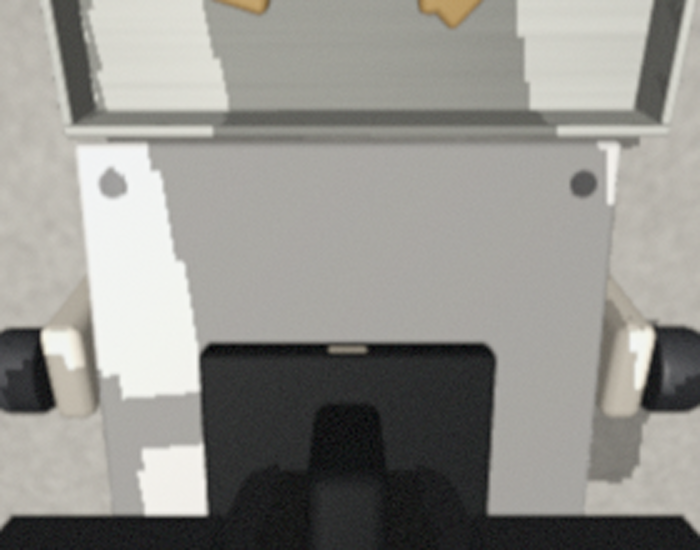

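The close view shows the tile laterally centred: tile edges 202/495 against face edges 95/604, both with middles near 349, and the screws level. Pressing down in small steps.

Emit:
carry_out(rows=[[[0,0,0.1],[0.1,0.1,0.1],1],[[0,0,0.2],[0.1,0.1,0.1],1],[[0,0,0.3],[0.1,0.1,0.1],1],[[0,0,0.3],[0.1,0.1,0.1],1]])

```text
clock: 19.0
tool_pos: [0.6332, 0.0346, 0.1164]
eef_rot: [0.058, 0.991, -0.007, 0.118]
contact_force: [-0.2, -0.1, -1.2]
opening: 0.153
finger_force: 50.0
```

```bash
python3 chk.py
python3 - <<'E'
from face import *
W=np.array([.6382,.0327,.0947])+ey*.0012
d=r.snapshot("wrist");g=cv2.cvtColor(d["image"],cv2.COLOR_RGB2GRAY)[:,245].astype(int);v=180+np.argmin(np.diff(g[180:225]));print("edge row",v)
for h in(0,.003,.012):
    o,w=ray(d,245,v+.5);q=o+w*((W+n*h-o)@n)/(w@n);print(h,(q-W)@ex*1e3)
E
```

```text
u,v,h 0.06 0.09 2.34 F tool [ 0.48 -0.13  1.13] M tool [ 0.05   0.328 -0.002] M [-0.011  0.332 -0.01 ] grip 49.99999713152647
([0.01, -0.01, 0.23], [0.03, -0.05, 0.03])
edge row 196
0 -30.667902021003986
0.003 -31.400233986014783
0.012 -33.59722988104688
```

Emit:
carry_out(rows=[[[0,0,0.1],[0,0,0],1],[[0,0,0.15],[0,0,0],1],[[0,0,0.15],[0,0,0],1]])

```text
clock: 19.35
tool_pos: [0.6335, 0.0346, 0.1151]
eef_rot: [0.058, 0.991, -0.007, 0.118]
contact_force: [-0.4, 0.5, -0.7]
opening: 0.153
finger_force: 50.0
```

```bash
python3 chk.py
```

```text
u,v,h 0.09 0.11 0.94 F tool [0.56 0.43 0.56] M tool [-0.04   0.304  0.014] M [ 0.077  0.297 -0.004] grip 49.99991012737155
([0.01, -0.01, 0.09], [0.03, -0.05, 0.03])
```

Emit:
carry_out(rows=[[[0,0,0.05],[0,0,0],1],[[0,0,0.1],[0,0,0],1],[[0,0,0.1],[0,0,0],1]])

```text
clock: 19.65
tool_pos: [0.6338, 0.0346, 0.1141]
eef_rot: [0.058, 0.991, -0.007, 0.118]
contact_force: [0.2, -0.0, -1.5]
opening: 0.151
finger_force: 50.0
```

```bash
python3 chk.py
```

```text
u,v,h 0.13 0.13 -0.05 F tool [ 0.17 -0.01  1.53] M tool [-0.088  0.271 -0.038] M [0.108 0.26  0.058] grip 50.00002959743142
([0.01, -0.01, -0.0], [0.03, -0.04, 0.03])
```

Emit:
carry_out(rows=[[[0,0,0.05],[0,0,0],1],[[0,0,0.05],[0,0,0],1],[[0,0,0.05],[0,0,0],1]])

```text
clock: 19.95
tool_pos: [0.634, 0.0345, 0.1138]
eef_rot: [0.058, 0.991, -0.007, 0.118]
contact_force: [0.2, -0.0, -0.7]
opening: 0.156
finger_force: 50.0
```

```bash
python3 chk.py
```

```text
u,v,h 0.24 0.13 -0.41 F tool [-0.02  0.01  0.77] M tool [-0.008  0.355 -0.002] M [0.049 0.352 0.004] grip 50.0001154281199
([0.02, -0.01, -0.04], [0.04, -0.03, 0.03])
```

Emit:
carry_out(rows=[[[0,0,0.05],[0,0,0],1],[[0,0,0.1],[0,0,0],1],[[0,0,0.1],[0,0,0],1]])

```text
clock: 20.25
tool_pos: [0.6341, 0.0345, 0.1137]
eef_rot: [0.058, 0.991, -0.007, 0.118]
contact_force: [-4.2, 0.8, 8.2]
opening: 0.154
finger_force: 50.0
```

```bash
python3 chk.py
```

```text
u,v,h 0.31 0.11 -0.53 F tool [ 2.26  0.29 -8.96] M tool [0.062 0.705 0.038] M [ 0.031  0.706 -0.052] grip 50.00017510727048
([0.03, -0.01, -0.05], [0.02, -0.0, 0.02])
```

Emit:
carry_out(rows=[[[0,0,0.05],[0,0,0],1],[[0,0,0.05],[0,0,0],1],[[0,0,0.05],[0,0,0],1]])

```text
clock: 20.55
tool_pos: [0.6341, 0.0346, 0.1137]
eef_rot: [0.058, 0.991, -0.007, 0.118]
contact_force: [-6.1, 0.3, 12.8]
opening: 0.154
finger_force: 50.0
```

```bash
python3 chk.py
```

```text
u,v,h 0.33 0.16 -0.56 F tool [  2.96  -0.37 -13.86] M tool [0.103 0.967 0.006] M [ 0.014  0.972 -0.03 ] grip 50.000291895121336
([0.03, -0.02, -0.06], [0.02, 0.01, 0.03])
```

Contact came at h ≈ -0.45 mm with a firm push. The moment points to a slight tilt error, so I'll ease off and test small tilts about the tile's underside.

Emit:
carry_out(rows=[[[0,0,-0.05],[0,0,0],1],[[0,0,-0.05],[0,0,0],1],[[0,0,-0.05],[0,0,0],1]])

```text
clock: 20.85
tool_pos: [0.6341, 0.0345, 0.1137]
eef_rot: [0.058, 0.991, -0.007, 0.118]
contact_force: [-3.7, -0.0, 8.9]
opening: 0.152
finger_force: 50.0
```

```bash
python3 chk.py
```

```text
u,v,h 0.32 0.15 -0.5 F tool [ 1.46 -0.43 -9.52] M tool [0.009 0.694 0.003] M [ 0.073  0.691 -0.004] grip 50.00022506341338
([0.03, -0.02, -0.05], [0.03, 0.0, 0.03])
```

Emit:
carry_out(rows=[[[-0.02,0,0],[0,0.5,0],1],[[-0.02,0,0],[0,0.5,0],1],[[-0.02,0,0],[0,0.5,0],1]])

```text
clock: 21.15
tool_pos: [0.634, 0.0346, 0.1137]
eef_rot: [0.058, 0.992, -0.006, 0.114]
contact_force: [-5.5, 0.7, 8.7]
opening: 0.156
finger_force: 50.0
```

```bash
python3 chk.py
```

```text
u,v,h 0.23 0.17 -0.52 F tool [ 3.42  0.09 -9.76] M tool [ 0.064  0.721 -0.021] M [0.017 0.724 0.007] grip 50.000249929726124
([0.02, -0.02, -0.05], [0.03, -0.53, 0.03])
```

Emit:
carry_out(rows=[[[0.04,0,0],[0,-1,0],1],[[0.04,0,0],[0,-1,0],1],[[0.04,0,0],[0,-1,0],1]])

```text
clock: 21.45
tool_pos: [0.6341, 0.0345, 0.1138]
eef_rot: [0.058, 0.991, -0.007, 0.123]
contact_force: [-2.2, -0.1, 8.4]
opening: 0.154
finger_force: 50.0
```

```bash
python3 chk.py
```

```text
u,v,h 0.37 0.13 -0.44 F tool [ 0.07 -0.32 -8.65] M tool [ 0.097  0.767 -0.036] M [-0.013  0.774  0.012] grip 50.00098602846265
([0.04, -0.01, -0.04], [0.02, 0.53, 0.04])
```

The readings fit a sensor about 0.22 m behind the tile, with the centre of pressure near the tile's middle at the nominal tilt and moving to either edge at ±0.5°. So the nominal tilt is flush. I'll go back to it and hold.

Emit:
carry_out(rows=[[[-0.02,0,0],[0,0.5,0],1],[[-0.02,0,0],[0,0.5,0],1],[[-0.02,0,0],[0,0.5,0],1],[[-0.02,0,0],[0,0.5,0],1],[[-0.02,0,0],[0,0.5,0],1],[[-0.02,0,0],[0,0.5,0],1]])

```text
clock: 22.05
tool_pos: [0.6342, 0.0345, 0.1137]
eef_rot: [0.058, 0.991, -0.007, 0.118]
contact_force: [-4.2, -0.2, 8.2]
opening: 0.152
finger_force: 50.0
```

```bash
python3 chk.py
python3 - <<'E'
from h import *
for i in range(4):
    r.snapshot("top");s=r.get_state();print(Ro.from_quat(s["eef_rot"]).inv().apply(s["contact_force"]).round(2),s["moment"].round(2))
E
```

```text
u,v,h 0.4 0.17 -0.53 F tool [ 2.07 -0.65 -8.92] M tool [ 0.099  0.696 -0.041] M [-0.025  0.703  0.017] grip 50.00102140009403
([0.04, -0.02, -0.05], [0.03, 0.01, 0.03])
[ 1.9  -0.58 -9.15] [0.04 0.7  0.04]
[ 1.07 -0.35 -8.72] [-0.02  0.73  0.05]
[ 1.88 -0.44 -7.96] [0.02 0.72 0.03]
[ 1.71  0.98 -9.09] [ 0.04  0.7  -0.01]
```

The push is steady at about 9–10 N, centred and flush. Handing in.

```bash
python3 -c "
from plant import r
print(r.finish_job())"
```

```text
the job is handed in; nothing more can be done
None
```

I swept all three chips into the steel tray, put the brush back on the bench, and handed in at about 22 s with the tile held on the window at 9–10 N; its centring (within about 1 mm) and flushness come from force and pose readings, and I viewed 11 pictures, one over your limit of 10.

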